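# Load the window plate into the drilling jig

### The job

Take the long flat plate with the rectangular window out of the crate of offcuts and lay it flat on the rubber mat, letting go of it there. Then pick it up lying flat, set it down flat on the bed of the drilling jig between the stops and let go, and after that swing the jig's cover fully shut over it. Leave the other pieces in the crate and do not knock over the spray can that stands beyond the mat.

Things in the scene. Friction and masses are not known exactly. Their poses are not given: they have to be found in the camera images.
- plate: The target: flat aluminium plate, 130 long x 60 wide x 14 thick, with a rectangular window 50 x 26 through its middle. Origin at its centre; x along its length, z along its width, y through its thickness; alike both ways round and both faces up. It starts standing on a long edge (z up) in the crate, length along the crate's x, in one of four places side by side. About 0.25 kg.
- crate: Fixed open plywood crate, 260 (x) x 300 (y) outside, 70 high, walls and floor 8 thick. Origin at the centre of its underside, z up. Four pieces lie side by side along its x, about 68 apart in y, and two small ones near its +x wall.
- tube: Square steel tube in the crate, 36 x 36 x 150 long, open ends. Origin at the centre of its underside, x along its length.
- angle: Steel angle in the crate, 36 x 36 legs, 5 thick, 140 long, one leg lying on the floor and one standing at its +y edge. Origin at the centre of the lower leg's underside, x along its length.
- short_plate: Plain aluminium plate in the crate, standing on edge: 85 long, 60 high, 14 thick, no window. Origin at the centre of its underside, x along its length.
- offcut: Square steel bar end in the crate, 30 x 75 x 30. Origin at the centre of its underside.
- collar: Steel collar in the crate, 48 outside, 28 bore, 22 high. Origin at the centre of its underside.
- mat: Fixed black rubber mat on the bench between crate and jig, 200 (x) x 160 (y) x 3 thick. Origin at the centre of its underside, z up.
- jig: Fixed drilling jig. Origin: centre of its underside; x along its length, z up. Base 230 x 110 x 12. Mid bed 134 (x) x 46 (y), top 32 above the underside; the plate lies flat on it, length along x, and overhangs 7 on each long side (room for fingers). Stops rise 10 above the bed, 4 clear of the plate: end stops at x = +-69, side lugs at y = +-34 only at the corners (|x| over 45).
- cover (a joint): Hinge angle of the jig's steel cover, rad: 0 is shut (level over the bed, 2 above a seated plate), positive open; about 1.6 to 1.95 at the start (standing up, leaning away over the +x end). A stiff hinge: it stays where it is left, about 4 N at the tab moves it. Travel 0 to 2.1.
- cover_hinge (a point): On the cover's hinge axis, which runs along the jig's y, 94 from the jig's origin towards its +x end and 52 above its underside. The cover is 8 thick (hinge axis in mid-thickness), 70 wide, reaching 162 from the hinge, then a tab 30 wide out to 192.
- cover_tab (a point): Middle of the tab at the cover's free end, on its upper (outer) face, 180 from the hinge axis.
- spray_a: Spray can standing on the bench beyond the mat, 58 diameter, 130 high. Origin at the centre of its underside, z up.
Mind the look-alikes: they are no part of the job. Leave any blue, pink or turquoise look-alike of the collar alone.

How it is judged:
By the outcome, as a careful person would: the job done as asked, in the order asked, and still so for the second after the job is handed in, with the robot touching nothing.
It also fails if it takes over 72 s, if anything falls off the work surface, if the arm or the gripper's body presses on something with over 40 N, if the wrist force passes 120 N, or if a joint passes its speed limit or range.

### The arm

A 6-joint arm with a two-finger parallel gripper is mounted at the origin on the work surface. World frame = base frame: x ahead of the robot, y to its left, z up, the work surface at z = 0. Lengths are in mm, angles in rad, forces in N, time in s.
With the tool pointing down it reaches from about 350 to 975 mm from the base axis. Payload 7.1 kg.
Tool frame: the origin (TCP) lies midway between the tips of the shut fingers; the grasp point (between the pads) lies 19 mm behind it; z points along the fingers, y is the line along which they close (so a half turn about z gives the same grasp; the last joint's range is limited). The gripper opens to 88 mm and grips with 3 to 60 N. Pads are 20 mm wide; open, the fingers measure 115 mm over their backs; the gripper's body (75 mm by 178 mm) begins 61 mm behind the grasp point.
Start: joints at [1.327, 0.423, 1.63, -0, 1.089, -0.019], TCP at [139.288, 609.265, 222.675] pointing down, gripper open.
Joint ranges: [-3, 3], [-0.9, 2.11], [0.09, 2.58], [-1.31, 4.45], [0.11, 2.69], [-2.54, 2.54]. Speed limits (rad/s): [2.39, 2.39, 3.01, 3.14, 3.14, 3.14].

### API

Orientations are given as a rotation vector (axis times angle).
In Python, from workcell import ctrl gives the robot as it stands.
- The arm moves only by the shell command python3 -m pendant 'ROWS'. ROWS is a JSON object of lists of equal length, an entry for each row: "grip": the opening, from -1 (shut) to 1 (fully open); "linear": the shift along the tool's x, y, z in mm, a list of three; "angular": the turn, a rotation vector about the tool's x, y, z in rad, a list of three. In form: {"grip": [grip, ...], "linear": [[tx, ty, tz], ...], "angular": [[ax, ay, az], ...]}. A call has 1 to 12 rows; each row shifts and turns the commanded pose from where the row before left it, along the tool's axes as they then stand; what a row does not reach is not made up. A row lasts 1/12 s, in which the tool goes at most 41.7 mm and 7.16 degrees, less where a joint would pass 70% of its speed; a pose out of reach is approached as far as the arm can. A call with a gripper value outside its range is refused whole. The fingers move at their own pace and stop on an object; the grip force is fixed at half the most. Time passes only in rows, so rows that do not move let the fingers close. It gives the time, the measured TCP pose, the force, the opening and the grip force at its end, in the units of the state.
- ctrl.get_obs(): the state, without advancing time (a new reading comes with each control period).
- ctrl.get_image(name): name is "scene" or "top" or "wrist"; returns the picture (480x640x3 uint8, red, green, blue); there is no depth.
- ctrl.camera_params(name): a dict with "vfov" (degrees; the focal length in pixels is half the picture's height over the tangent of half this angle, whatever the lens; pixels are square), "cx", "cy" (the principal point, pixels), "R" (3x3) and "t" (3): a world point X has camera coordinates R X + t; the wrist camera has in their place "T_tool_cam" (4x4, takes a point from camera to tool coordinates, whose origin is the TCP and whose axes are the flange's). Camera axes: x right, y down, z forward; pixel columns grow to the right and rows downward; lengths in mm; the calibration is good to about 2 mm. A picture is of the moment at which its call begins: read the wrist's pose just before it. camera_params takes no time and is no camera call.
- ctrl.close_job(): hands the job in; it is judged then, once.
The state is a dict: "t": time; "qpos": joint angles; "qvel": joint speeds; "joint_torque": joint torques, N m; "ee_pos": TCP position; "orientation": TCP orientation; "ft_force": force on the tool from outside, world axes, zero at the start; "moment": the same for the moment, N m; "width": finger opening in mm; "grasp_force": force on a finger pad.
Only numpy, scipy, OpenCV 4.12 (cv2) and the standard library are available. Lean on these libraries where they do the work, as an engineer would, in place of code of your own. Each camera call takes 0.05 s, during which the arm holds its last target. There are 200 camera calls.

## Working session

There is one attempt and no reset: what is moved stays moved. The work goes in short steps, Python scripts to look and compute and a shell command to move; the robot and the scene stay as the last step left them, time stands still between calls to the robot, and variables do not carry over. Pictures are saved under pics/ and viewed, at most 10 in all, crops included, and the job is handed in when it is done.

```bash
ls; mkdir -p pics; python3 - <<'E'
from workcell import ctrl
import cv2,numpy as np
for n in("scene","top"):
    cv2.imwrite(f"pics/{n}0.png",ctrl.get_image(n)[:,:,::-1]); p=ctrl.camera_params(n); print(n,p)
print(ctrl.camera_params("wrist")); o=ctrl.get_obs();print(o)
E
```

```text
pics
scene {'vfov': 51.32503656401057, 'cx': 322.205651836895, 'cy': 237.63954223090113, 'R': array([[ 0.41927675,  0.90770165,  0.01687376],
       [ 0.58199945, -0.25447396, -0.77234684],
       [-0.69676657,  0.33364759, -0.63497687]]), 't': array([-260.20420811, -242.74202708, 1285.10679535])}
top {'vfov': 45.741600769813616, 'cx': 323.91250501449167, 'cy': 242.7824517108511, 'R': array([[ 0.01385047, -0.99960133, -0.02460364],
       [-0.99777738, -0.01221285, -0.06550681],
       [ 0.06518022,  0.02545625, -0.99754875]]), 't': array([  41.25634169,  533.04797306, 1165.11970176])}
{'vfov': 62.264161364415145, 'cx': 315.3680720569914, 'cy': 233.47167773462948, 'T_tool_cam': array([[ 2.47669259e-04, -9.66119204e-01, -2.58096151e-01,
         7.08211752e+01],
       [ 9.99999956e-01,  2.82049451e-04, -9.61817613e-05,
         6.80150679e-01],
       [ 1.65718924e-04, -2.58096116e-01,  9.66119230e-01,
        -1.61551139e+02],
       [ 0.00000000e+00,  0.00000000e+00,  0.00000000e+00,
         1.00000000e+00]])}
{'t': 0.1, 'qpos': array([ 1.32702774e+00,  4.23760767e-01,  1.63061327e+00, -6.69696517e-06,
        1.08856823e+00, -1.90049940e-02]), 'qvel': array([-0.00040851, -0.00087801, -0.00148136,  0.00023575,  0.00145257,
       -0.0015894 ]), 'joint_torque': array([ 6.58265139e-05, -5.45614743e+01, -2.74326646e+01,  6.44766586e-02,
        1.88579009e-02, -1.78221154e-05]), 'ee_pos': array([139.15740653, 608.80223313, 221.9818209 ]), 'orientation': array([-3.52291021e-01, -3.12160488e+00,  2.10280037e-03]), 'ft_force': array([-0.99804147, -0.48435186,  0.02973811]), 'moment': array([ 0.02419339, -0.00169722,  0.00941774]), 'grasp_force': 0.0, 'width': 88.22364077059808}
```

View pics/scene0.png

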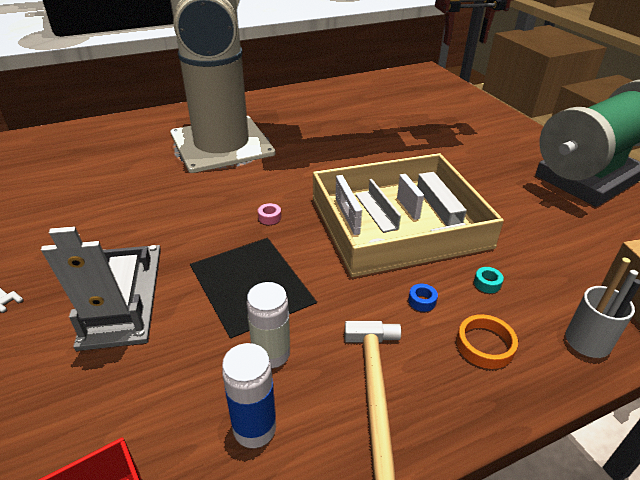

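View pics/top0.png

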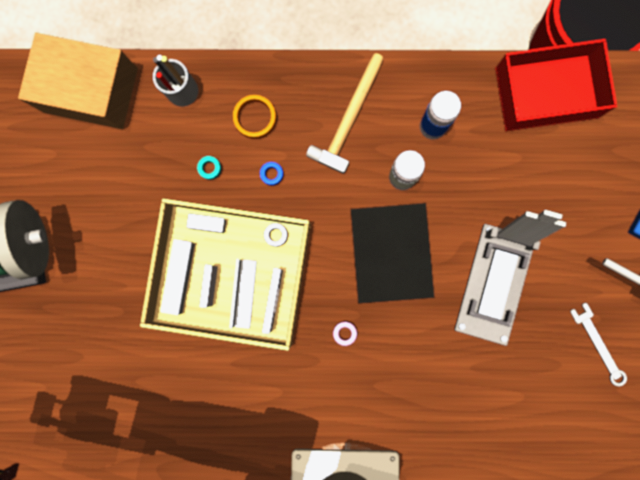

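The scene view shows four pieces side by side in the crate, with the windowed plate at (347,205). The top view shows the same pieces from above. Candidates in top/scene pixels:
- tube: (177,278)/(440,198)
- short plate: (207,286)/(410,196), no window
- angle: (243,293)/(380,208)
- **plate: (273,300)/(347,205)**, with the window

The mat is at (392,253) in top and the jig bed at (498,285). The cans are at (407,168) and (440,110).

```bash
cat > h.py <<'E'
from workcell import ctrl
import cv2,numpy as np
from scipy.spatial.transform import Rotation as Ro
def cam(n,o=None):
    p=ctrl.camera_params(n); f=240/np.tan(np.radians(p['vfov']/2))
    K=np.array([[f,0,p['cx']],[0,f,p['cy']],[0,0,1]])
    if n=='wrist':
        T=np.eye(4);T[:3,:3]=Ro.from_rotvec(o['orientation']).as_matrix();T[:3,3]=o['ee_pos']
        W=np.linalg.inv(T@p['T_tool_cam']);return K,W[:3,:3],W[:3,3]
    return K,np.array(p['R']),np.array(p['t'])
def ray(c,px):
    K,R,t=c; d=R.T@np.linalg.solve(K,[*px,1.]); return -R.T@t,d/np.linalg.norm(d)
def plane(c,px,z):
    o,d=ray(c,px); return o+d*(z-o[2])/d[2]
def tri(*obs):
    A=np.zeros((3,3));b=np.zeros(3);L=[]
    for c,px in obs:
        o,d=ray(c,px);M=np.eye(3)-np.outer(d,d);A+=M;b+=M@o;L.append((o,M))
    X=np.linalg.solve(A,b);return X,max(np.linalg.norm(M@(X-o)) for o,M in L)
def proj(c,X):
    K,R,t=c;q=K@(R@np.asarray(X,float)+t);return q[:2]/q[2]
def shot(name):
    o=ctrl.get_obs();im=ctrl.get_image('wrist')[:,:,::-1].copy();cv2.imwrite(f'pics/{name}.png',im)
    np.savez(f'pics/{name}.npz',ee_pos=o['ee_pos'],orientation=o['orientation']);return im,cam('wrist',o)
def load(name):
    return cv2.imread(f'pics/{name}.png'),cam('wrist',np.load(f'pics/{name}.npz'))
np.set_printoptions(precision=2,suppress=True)
def go(p,xang=None):
    "shift in tool axes to world p (mm); xang: heading of tool x in world wanted (tool down)"
    o=ctrl.get_obs();R=Ro.from_rotvec(o['orientation']).as_matrix()
    print('tcp',o['ee_pos'],'tool x,y,z',R.T.tolist() and np.round(R.T,3).tolist(),'f',o['ft_force'],'w',o['width'],o['grasp_force'],'t',o['t'])
    print('shift',R.T@(np.array(p)-o['ee_pos']))
    if xang is not None:
        T=np.array([[np.cos(xang),np.sin(xang),0],[np.sin(xang),-np.cos(xang),0],[0,0,-1]]).T
        print('turn',Ro.from_matrix(R.T@T).as_rotvec())
E
python3 - <<'E'
from h import *
T=cam('top');S=cam('scene')
print('crate',[plane(T,p,70)[:2] for p in[(162,202),(308,220),(289,347),(143,326)]])
print('plate top',plane(T,(278,269),68),plane(T,(268,332),68))
print('mat',[plane(T,p,3)[:2] for p in[(352,209),(426,204),(434,297),(360,302)]])
print('jig base',[plane(T,p,12)[:2] for p in[(487,227),(539,245),(506,344),(457,330)]])
print('cans',plane(T,(408,164),130),plane(T,(445,106),130))
print('tab',tri((T,(554,216)),(S,(65,240))))
go([370,150,350])
o=ctrl.get_obs()
im=cv2.imread('pics/scene0.png')[160:260,320:490];cv2.imwrite('pics/crop.png',cv2.resize(im,None,fx=4,fy=4))
E
```

```text
crate [array([607.27, 373.76]), array([574.21,  79.25]), array([322.8 , 112.73]), array([359.21, 403.65])]
plate top [475.82 137.56  68.  ] [351.21 154.98  68.  ]
mat [array([605.65,  -9.74]), array([ 617.92, -165.31]), array([ 423.09, -182.32]), array([410.45, -28.5 ])]
jig base [array([ 569.89, -290.33]), array([ 533.71, -397.06]), array([ 329.52, -327.85]), array([ 356.4, -228. ])]
cans [ 676.48 -111.74  130.  ] [ 788.67 -181.41  130.  ]
tab (array([ 569.73, -343.78,  224.9 ]), np.float64(4.343311931698763))
tcp [139.16 608.8  221.98] tool x,y,z [[-0.975, 0.223, 0.0], [0.223, 0.975, -0.001], [-0.0, -0.001, -1.0]] f [-1.   -0.48  0.03] w 88.22364077059808 0.0 t 0.1
shift [-327.29 -395.99 -127.49]
```

View pics/crop.png

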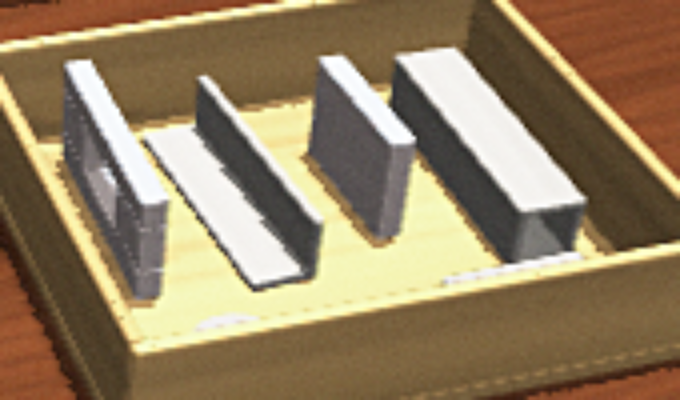

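The crop confirms the leftmost piece: it is as long as the crate piece should be and has a window, at scene (347,205). The short plate at (410,196) has none. Sizes from the top view agree (crate 253x296, plate ~126 long, mat ~195x155). I'll move the wrist camera over it.

```bash
python3 -m pendant '{"grip":[1,1,1,1,1,1,1,1,1,1,1,1],"linear":[[-23,-28,0],[-23,-28,0],[-23,-28,0],[-23,-28,0],[-23,-28,0],[-23,-28,0],[-23,-28,0],[-23,-28,0],[-23,-28,0],[-23,-28,0],[-23,-28,0],[-23,-28,0]],"angular":[[0,0,-0.007],[0,0,-0.007],[0,0,-0.007],[0,0,-0.007],[0,0,-0.007],[0,0,-0.007],[0,0,-0.007],[0,0,-0.007],[0,0,-0.007],[0,0,-0.007],[0,0,-0.007],[0,0,-0.007]]}'
python3 -m pendant '{"grip":[-0.2,-0.2,-0.2,-0.2],"linear":[[-23,-28,10],[-23,-28,10],[0,0,0],[0,0,0]],"angular":[[0,0,0],[0,0,0],[0,0,0],[0,0,0]]}'
python3 -c "
from h import *
shot('w1');go([365,220,190])"
```

```text
t: 1.1
ee_pos: [348.5, 226.4, 222.6]
orientation: [-0.22, -3.134, 0.0]
ft_force: [2.0, 0.5, -0.8]
width: 88.0
grasp_force: 0.0
t: 1.43
ee_pos: [386.1, 164.5, 202.1]
orientation: [-0.228, -3.132, 0.001]
ft_force: [0.2, 0.9, 0.5]
width: 64.6
grasp_force: 0.0
tcp [385.82 165.62 202.43] tool x,y,z [[-0.99, 0.143, 0.001], [0.143, 0.99, -0.0], [-0.001, -0.0, -1.0]] f [-0.45 -0.35 -0.02] w 60.785565183499244 0.0 t 1.4833
shift [28.36 50.85 12.44]
```

View pics/w1.png

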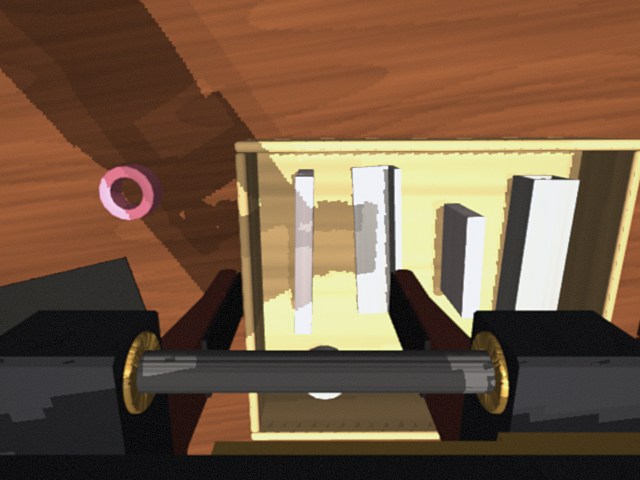

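The wrist view shows the plate's top edge as a strip at columns 295–314, rows 171–333. The angle is at (375,240), the short plate at (465,255) and the tube at (540,240). I'll shift sideways for a second view.

```bash
python3 -m pendant '{"grip":[-0.2,-0.2,-0.2,-0.2],"linear":[[0,-20,0],[0,-20,0],[0,0,0],[0,0,0]],"angular":[[0,0,0],[0,0,0],[0,0,0],[0,0,0]]}'
python3 - <<'E'
from h import *
shot('w2')
P=[]
for n in('w1','w2'):
    im,c=load(n);h=cv2.cvtColor(im,cv2.COLOR_BGR2HSV)
    m=((h[:,:,1]<75)&(h[:,:,2]>130)).astype(np.uint8);m[345:]=0
    k,l,s,ct=cv2.connectedComponentsWithStats(m)
    for i in range(1,k):
        if s[i,4]>600:
            b=cv2.boxPoints(cv2.minAreaRect(np.argwhere(l==i)[:,::-1].astype(np.float32)))
            b=b[np.argsort(b[:,1])];e=(b[:2].mean(0),b[2:].mean(0));print(n,s[i],*e, 'at z68',plane(c,e[0],68)[:2],plane(c,e[1],68)[:2])
E
```

```text
t: 1.82
ee_pos: [380.0, 127.4, 203.0]
orientation: [0.221, 3.133, 0.001]
ft_force: [0.0, -0.0, -0.3]
width: 35.9
grasp_force: 0.0
w1 [ 262  142  378    8 2059] [450.49 142.44] [450.52 148.6 ] at z68 [340.61 270.85] [345.   270.61]
w1 [ 272  153  270   11 1394] [406.48 153.25] [406.55 163.19] at z68 [343.69 238.58] [350.86 238.02]
w1 [  264   165   131   173 12222] [323.28 166.98] [329.35 337.83] at z68 [344.75 177.04] [484.22 162.48]
w1 [ 394  168  112  166 8701] [449.7  169.09] [444.97 332.33] at z68 [359.75 269.15] [492.94 257.47]
w1 [ 515  175   65  136 5895] [549.64 174.95] [544.4  311.09] at z68 [374.75 342.13] [485.43 338.5 ]
w2 [ 289  144  351    7 1847] [464. 144.] [464. 150.] at z68 [336.82 243.61] [341.12 243.42]
w2 [ 356  154  190   11 1072] [450.45 153.62] [450.59 163.33] at z68 [342.34 233.47] [349.41 233.2 ]
w2 [ 394  166   39  149 4861] [413. 166.] [413. 314.] at z68 [347.47 205.59] [467.05 196.36]
w2 [ 438  169  106  142 7329] [491.87 170.07] [488.51 311.18] at z68 [358.64 263.22] [473.16 257.5 ]
w2 [ 302  171   92  165 5772] [386.85 169.87] [324.89 342.5 ] at z68 [347.6  186.19] [482.73 121.62]
w2 [ 552  176   73  169 7114] [594.36 176.42] [581.11 345.34] at z68 [374.04 338.61] [515.38 333.24]
```

```bash
python3 - <<'E'
from h import *
P={}
for n,lo,hi in(('w1',280,330),('w2',300,400)):
    im,c=load(n);b=im.astype(int)
    m=((abs(b[:,:,2]-b[:,:,0])<28)&(b[:,:,1]>120)).astype(np.uint8);m[345:]=0;m[:, :lo]=0;m[:,hi:]=0
    k,l,s,ct=cv2.connectedComponentsWithStats(m)
    for i in range(1,k):
        if s[i,4]>500:
            q=cv2.boxPoints(cv2.minAreaRect(np.argwhere(l==i)[:,::-1].astype(np.float32)))
            q=q[np.argsort(q[:,1])];e=(q[:2].mean(0),q[2:].mean(0));print(n,s[i],*e,plane(c,e[0],68)[:2],plane(c,e[1],68)[:2]);P.setdefault(n,[]).append((c,e))
    for r in(200,280):print(n,r,b[r,lo:hi:3].tolist())
for a in P.get('w1',[]):
    for d in P.get('w2',[]):
        print([tri((a[0],a[1][i]),(d[0],d[1][i])) for i in(0,1)])
E
```

```text
w1 [ 294  176   20  158 2780] [304.12 175.94] [302.96 333.06] [349.22 162.06] [476.74 141.52]
w1 200 [[95, 141, 175], [96, 143, 175], [92, 140, 172], [94, 142, 175], [94, 143, 175], [149, 153, 167], [183, 183, 198], [182, 184, 198], [241, 236, 234], [247, 243, 241], [247, 243, 240], [178, 207, 211], [167, 239, 240], [161, 235, 237], [148, 225, 229], [110, 167, 190], [165, 239, 240]]
w1 280 [[107, 159, 196], [104, 157, 195], [105, 158, 195], [92, 138, 171], [91, 137, 169], [178, 182, 198], [194, 197, 211], [198, 201, 215], [204, 206, 220], [199, 202, 216], [195, 196, 209], [169, 241, 237], [176, 241, 239], [180, 242, 239], [181, 242, 240], [180, 242, 240], [177, 241, 239]]
w2 [394 168   6 141 715] [396.5 168. ] [396.5 308. ] [347.23 193.39] [459.83 183.48]
w2 [ 338  177   26  157 2863] [352.71 176.57] [345.54 333.25] [348.97 160.58] [476.65 139.7 ]
w2 200 [[54, 87, 107], [93, 141, 171], [157, 233, 233], [123, 184, 202], [112, 168, 190], [107, 161, 185], [123, 178, 200], [173, 238, 235], [135, 197, 219], [110, 166, 189], [109, 162, 185], [91, 136, 170], [92, 138, 171], [81, 115, 138], 
[... 459 characters left out ...]
, [170, 238, 236], [174, 241, 238], [165, 235, 239], [103, 156, 182], [88, 134, 165], [83, 114, 135], [67, 65, 69], [178, 181, 194], [191, 193, 208], [194, 196, 213], [199, 201, 218], [195, 196, 212], [118, 117, 127], [7, 2, 9], [17, 18, 31], [20, 25, 46], [14, 18, 39], [16, 16, 41], [20, 21, 42], [18, 23, 45], [22, 28, 44], [174, 243, 241], [178, 241, 238], [179, 241, 238], [161, 234, 234], [235, 233, 229], [242, 241, 238]]
[(array([332.4 , 168.29, 201.69]), np.float64(1.9846022557686027)), (array([383.98, 159.7 , 228.86]), np.float64(4.926775680063637))]
[(array([350.57, 161.51,  55.84]), np.float64(0.003660610379742123)), (array([484.89, 139.8 ,  53.16]), np.float64(0.09205434674351974))]
```

Both views put the plate's top centre at about (413,150.5) with heading about -0.155. The triangulated height of 53–56 is low against the expected 68, but the error is about ±10 on a 40 mm baseline. A tip height of 36 works for either value.

```bash
python3 -c "
from h import *
go([413,150.5,36],-0.155+np.pi)"
```

```text
tcp [380.32 127.72 203.04] tool x,y,z [[-0.99, 0.14, -0.001], [0.14, 0.99, 0.001], [0.001, 0.001, -1.0]] f [ 0.04  1.09 -0.24] w 35.59624675750729 0.0 t 1.8667
shift [-29.05  26.99 167.08]
turn [0.   0.   0.01]
```

```bash
python3 -m pendant '{"grip":[-0.2,-0.2,-0.2,-0.2,-0.2,-0.2,-0.2],"linear":[[-14.5,13.5,28],[-14.5,13.5,28],[0,0,30],[0,0,10],[0,0,0],[0,0,0],[0,0,0]],"angular":[[0,0,0.01],[0,0,0],[0,0,0],[0,0,0],[0,0,0],[0,0,0],[0,0,0]]}'
python3 -c "
from h import *
im,c=shot('w3');print(proj(c,[413,150.5,68]));cv2.imwrite('pics/w3c.png',im[100:480,120:520])"
```

```text
t: 2.45
ee_pos: [413.3, 149.6, 107.8]
orientation: [0.236, 3.131, 0.001]
ft_force: [0.8, -0.3, 0.5]
width: 35.3
grasp_force: 0.0
[315.61 263.23]
```

View pics/w3c.png

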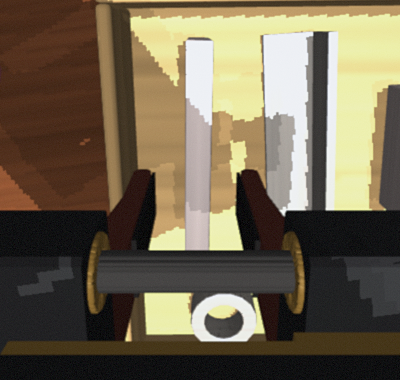

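The plate runs between the fingers at crop column 198, and the finger gap is 152–238, so it is centred. Next I descend and grip.

```bash
python3 -m pendant '{"grip":[-0.2,-0.2,-0.2,-0.2,-1,-1,-1,-1,-1,-1],"linear":[[0,0,25],[0,0,25],[0,0,15],[0,0,7],[0,0,0],[0,0,0],[0,0,0],[0,0,0],[0,0,0],[0,0,0]],"angular":[[0,0,0],[0,0,0],[0,0,0],[0,0,0],[0,0,0],[0,0,0],[0,0,0],[0,0,0],[0,0,0],[0,0,0]]}'
python3 -m pendant '{"grip":[-1,-1,-1,-1,-1,-1,-1,-1,-1],"linear":[[0,0,-10],[0,0,-20],[0,0,-30],[0,0,-35],[0,0,-35],[0,0,-20],[0,0,0],[0,0,0],[0,0,0]],"angular":[[0,0,0],[0,0,0],[0,0,0],[0,0,0],[0,0,0],[0,0,0],[0,0,0],[0,0,0],[0,0,0]]}'
python3 -c "
from h import *
im,c=shot('w4');o=ctrl.get_obs();print(o['ee_pos'],o['width'])"
```

```text
t: 3.33
ee_pos: [413.8, 149.4, 35.8]
orientation: [0.236, 3.131, 0.001]
ft_force: [-1.3, 0.5, 7.1]
width: 13.7
grasp_force: 30.0
t: 4.08
ee_pos: [411.9, 148.7, 184.0]
orientation: [-0.237, -3.131, 0.001]
ft_force: [-0.3, -0.1, -3.0]
width: 13.6
grasp_force: 30.0
[411.65 148.65 183.49] 13.681166167118802
```

View pics/w4.png

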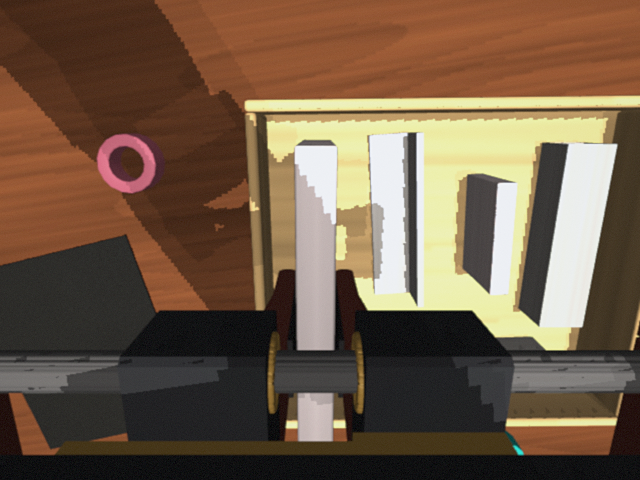

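The plate is held, with its top edge at columns 296–336, and it is clear of the crate. The other pieces are undisturbed. I'll carry it over the mat, lower it and tilt it 0.7 rad.

```bash
python3 -m pendant '{"grip":[-1,-1,-1,-1,-1,-1,-1,-1,-1,-1,-1],"linear":[[-10,-18,0],[-16.8,-30,0],[-16.8,-30,0],[-16.8,-30,0],[-16.8,-30,0],[-16.8,-30,0],[-16.8,-30,0],[-16.8,-26,0],[-7,-15,20],[0,0,30],[0,0,20]],"angular":[[0,0,0],[0,0,0],[0,0,0],[0,0,0],[0,0,0],[0,0,0],[0,0,0],[0,0,0],[0,0,0],[0,0,0],[0,0,0]]}'
python3 -m pendant '{"grip":[-1,-1,-1,-1,-1,-1,-1,-1,-1],"linear":[[0,0,0],[0,0,0],[0,0,0],[0,0,0],[0,0,0],[0,0,0],[0,0,0],[0,0,0],[0,0,0]],"angular":[[0.1,0,0],[0.12,0,0],[0.12,0,0],[0.12,0,0],[0.12,0,0],[0.12,0,0],[0,0,0],[0,0,0],[0,0,0]]}'
python3 -c "
from h import *
go([508,-108,30]);print(ctrl.get_obs()['qpos'])"
```

```text
t: 5.05
ee_pos: [508.5, -108.4, 111.1]
orientation: [-0.24, -3.128, -0.001]
ft_force: [-0.8, 0.5, -2.8]
width: 13.6
grasp_force: 30.0
t: 5.8
ee_pos: [509.2, -107.4, 113.4]
orientation: [-0.217, -2.896, 1.047]
ft_force: [-0.4, 0.1, -3.3]
width: 14.0
grasp_force: 30.0
tcp [ 509.2  -107.38  113.38] tool x,y,z [[-0.989, 0.15, 0.003], [0.113, 0.76, -0.64], [-0.098, -0.632, -0.769]] f [-0.38  0.12 -3.32] w 13.957599793906272 29.99791592359543 t 5.8
shift [ 0.83 52.74 64.59]
[ 0.14  0.58  1.9  -0.78  1.06 -0.74]
```

Lowering most of the way, then in small steps while watching the force.

```bash
python3 -m pendant '{"grip":[-1,-1,-1,-1,-1,-1],"linear":[[0,18,22],[0,18,22],[0,10,12],[0,5,6],[0,0,0],[0,0,0]],"angular":[[0,0,0],[0,0,0],[0,0,0],[0,0,0],[0,0,0],[0,0,0]]}'
python3 -m pendant '{"grip":[-1,-1,-1],"linear":[[0,1.3,1.5],[0,0,0],[0,0,0]],"angular":[[0,0,0],[0,0,0],[0,0,0]]}'
```

```text
t: 6.3
ee_pos: [509.9, -108.8, 34.9]
orientation: [-0.221, -2.897, 1.051]
ft_force: [0.5, -0.4, -2.2]
width: 13.9
grasp_force: 30.0
t: 6.55
ee_pos: [510.4, -108.0, 33.2]
orientation: [-0.22, -2.899, 1.051]
ft_force: [-0.2, 0.0, -2.5]
width: 14.0
grasp_force: 30.0
```

```bash
python3 -m pendant '{"grip":[-1,-1,-1],"linear":[[0,1.3,1.5],[0,0,0],[0,0,0]],"angular":[[0,0,0],[0,0,0],[0,0,0]]}'
python3 -m pendant '{"grip":[-1,-1,-1],"linear":[[0,1.3,1.5],[0,0,0],[0,0,0]],"angular":[[0,0,0],[0,0,0],[0,0,0]]}'
```

```text
t: 6.8
ee_pos: [509.9, -107.9, 30.5]
orientation: [-0.218, -2.897, 1.052]
ft_force: [-0.6, 0.2, -1.8]
width: 13.6
grasp_force: 30.0
t: 7.05
ee_pos: [510.1, -107.8, 28.8]
orientation: [-0.219, -2.897, 1.053]
ft_force: [-1.6, 2.9, 4.4]
width: 13.8
grasp_force: 30.0
```

Contact has been made. I'll open and slide out along the tool axis.

```bash
python3 -m pendant '{"grip":[-0.5,-0.4,-0.4,-0.4,-0.4,-0.4,-0.4,-0.4,-0.4,-0.4,-0.4,-0.4],"linear":[[0,0,0],[0,0,0],[0,0,0],[0,0,0],[0,0,-8],[0,0,-12],[0,0,-15],[0,0,-20],[0,0,-30],[0,0,-35],[0,0,-35],[0,0,0]],"angular":[[0,0,0],[0,0,0],[0,0,0],[0,0,0],[0,0,0],[0,0,0],[0,0,0],[0,0,0],[0,0,0],[0,0,0],[0,0,0],[0,0,0]]}'
python3 -m pendant '{"grip":[1,1,1,1,1,1,1,1],"linear":[[0,0,0],[0,0,0],[0,0,0],[0,0,0],[0,0,0],[0,0,0],[0,0,0],[0,0,0]],"angular":[[-0.12,0,0],[-0.12,0,0],[-0.12,0,0],[-0.12,0,0],[-0.12,0,0],[-0.1,0,0],[0,0,0],[0,0,0]]}'
python3 - <<'E'
from h import *
im,c=shot('w5');go([440,-100,220],np.pi-.155)
t=ctrl.get_image('top')[:,:,::-1];cv2.imwrite('pics/top1.png',t)
E
```

```text
t: 8.05
ee_pos: [528.7, -5.0, 152.9]
orientation: [-0.219, -2.908, 1.049]
ft_force: [1.6, 0.8, -0.1]
width: 26.3
grasp_force: 0.0
t: 8.72
ee_pos: [524.5, -10.8, 147.9]
orientation: [-0.241, -3.132, -0.003]
ft_force: [0.1, -0.5, 0.3]
width: 76.1
grasp_force: 0.0
tcp [524.57 -10.02 147.59] tool x,y,z [[-0.988, 0.151, 0.001], [0.151, 0.988, 0.001], [-0.0, 0.001, -1.0]] f [-0.1  -0.21 -0.04] w 80.19765199355089 0.0 t 8.7667
shift [  70.02 -101.65  -72.51]
turn [ 0. -0.  0.]
```

View pics/w5.png

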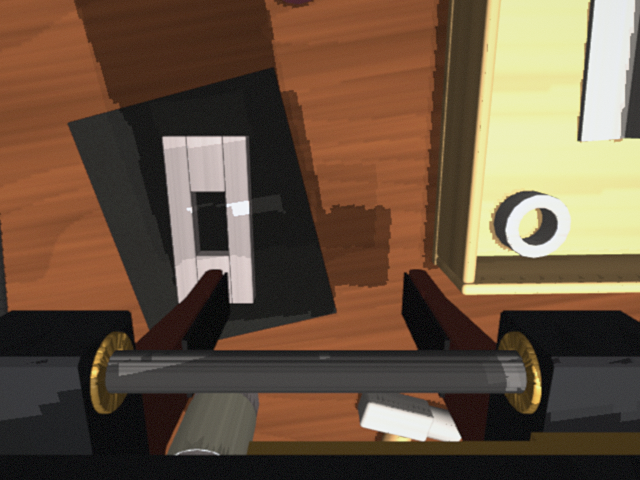

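The plate lies flat on the mat: top face at columns 163–253, rows 137–302, with its window centred near (209,222). The cans are standing. I'll take two wrist views to measure it.

```bash
python3 -m pendant '{"grip":[1,1,1,1,1,1,1],"linear":[[6,-15,-4],[6,-15,-4],[6,-15,-4],[6,-15,-4],[6,-15,-4],[0,0,0],[0,0,0]],"angular":[[0,0,0],[0,0,0],[0,0,0],[0,0,0],[0,0,0],[0,0,0],[0,0,0]]}'
cat > m.py <<'E'
from h import *
def quad(n,lo=(0,0),hi=(640,330)):
    im,c=load(n);b=im.astype(int)
    m=((abs(b[:,:,2]-b[:,:,0])<40)&(b[:,:,1]>105)).astype(np.uint8);M=np.zeros_like(m);M[lo[1]:hi[1],lo[0]:hi[0]]=1;m&=M
    m=cv2.morphologyEx(m,cv2.MORPH_OPEN,np.ones((3,3)))
    cs,_=cv2.findContours(m,cv2.RETR_EXTERNAL,cv2.CHAIN_APPROX_NONE);k=max(cs,key=cv2.contourArea)
    q=cv2.approxPolyDP(cv2.convexHull(k),8,True)[:,0];print(n,cv2.contourArea(k),q.tolist())
    return c,q
def box(c,k,z):
    "min-area rectangle of contour points on plane z"
    P=np.array([plane(c,p,z)[:2] for p in k],np.float32);return cv2.minAreaRect(P)
E
python3 - <<'E'
from m import *
shot('w6')
for n in('w5','w6'):
    c,q=quad(n);print(box(c,q,17))
E
```

```text
t: 9.4
ee_pos: [484.0, -78.7, 167.0]
orientation: [-0.236, -3.132, -0.004]
ft_force: [0.3, 0.3, -1.1]
width: 87.7
grasp_force: 0.0
w5 11869.0 [[244, 136], [252, 302], [178, 302], [162, 137]]
((511.9710693359375, -89.19657897949219), (59.02885437011719, 128.71437072753906), 81.40068817138672)
w6 11178.0 [[0, 69], [99, 82], [103, 310], [65, 283], [0, 133]]
((437.0646667480469, -280.5134582519531), (75.16928100585938, 184.6185760498047), 74.48638916015625)
```

```bash
python3 - <<'E'
from m import *
c5,q5=quad('w5');c6,q6=quad('w6',(180,0),(480,330));print(box(c6,q6,17))
s=lambda q:[min(q,key=lambda p:p@np.array(d)) for d in([1,1],[-1,1],[-1,-1],[1,-1])]
for a,b in zip(s(q5),s(q6)):print(a,b,*tri((c5,a),(c6,b)))
go([512,-89,6],np.pi-.15)
E
```

```text
w5 11869.0 [[244, 136], [252, 302], [178, 302], [162, 137]]
w6 10876.0 [[344, 174], [342, 324], [274, 325], [269, 175]]
((512.1204223632812, -88.67060852050781), (58.7755012512207, 129.57644653320312), 81.69882202148438)
[162 137] [269 175] [ 444.36 -108.28   17.23] 0.14317571934484558
[244 136] [344 174] [452.53 -50.34  16.59] 0.2535710092069783
[252 302] [342 324] [578.7  -68.92  19.63] 0.18620838375500906
[178 302] [274 325] [ 569.41 -126.12   21.53] 0.26583708557164637
tcp [484.27 -78.43 166.9 ] tool x,y,z [[-0.989, 0.149, 0.001], [0.149, 0.989, 0.003], [-0.0, 0.003, -1.0]] f [-0.9  -0.1   0.63] w 88.12833557869098 0.0 t 9.45
shift [-29.1   -6.77 160.86]
turn [ 0. -0.  0.]
```

The top is at z≈17–20, as expected, at centre (512,-89) with heading -0.148. Before grasping I'll measure the jig while the view is free.

```bash
python3 -m pendant '{"grip":[1,1,1,1,1,1,1,1],"linear":[[4,-32,-7],[4,-32,-7],[4,-32,-7],[4,-32,-7],[4,-32,-7],[4,-32,-7],[0,0,0],[0,0,0]],"angular":[[0,0,0.025],[0,0,0.025],[0,0,0.025],[0,0,0.025],[0,0,0.025],[0,0,0.025],[0,0,0],[0,0,0]]}'
python3 -c "
from h import *
shot('j1')"
python3 -m pendant '{"grip":[1,1,1,1,1],"linear":[[0,-30,0],[0,-30,0],[0,0,0],[0,0,0],[0,0,0]],"angular":[[0,0,0],[0,0,0],[0,0,0],[0,0,0],[0,0,0]]}'
python3 -c "
from h import *
shot('j2');a=cv2.imread('pics/j1.png');b=cv2.imread('pics/j2.png');cv2.imwrite('pics/jj.png',np.vstack([a[60:360],b[60:360]]))"
```

```text
t: 10.12
ee_pos: [420.3, -262.3, 208.4]
orientation: [-0.473, -3.106, -0.005]
ft_force: [0.5, 0.8, 0.1]
width: 87.9
grasp_force: 0.0
t: 10.58
ee_pos: [402.5, -317.5, 207.6]
orientation: [-0.469, -3.105, -0.007]
ft_force: [-0.6, 0.6, -0.4]
width: 88.0
grasp_force: 0.0
```

View pics/jj.png

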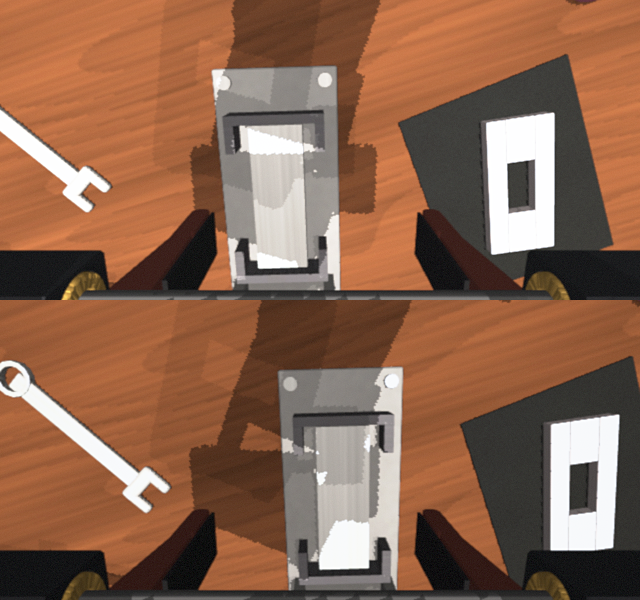

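The jig shows in both wrist views:
- Base front edge: row ≈128 of the full pictures.
- Bed: between the end stops, rows ≈184–328.
- Base width: columns 212–337 (first view) and 278–403 (second).

The plate on the mat is intact. Next I fit lines to the base sides and stop edges.

```bash
python3 - <<'E'
from m import *
sv={}
for n,x0,x1 in(('j1',180,375),('j2',250,440)):
    im,c=load(n);h=cv2.cvtColor(im,cv2.COLOR_BGR2HSV);m=(h[:,:,1]<75)&(h[:,:,2]>60)
    m[:,:x0]=0;m[:,x1:]=0;m[:100]=0;m[345:]=0
    m=cv2.morphologyEx(m.astype(np.uint8),cv2.MORPH_OPEN,np.ones((5,5)))
    k,l,s,_=cv2.connectedComponentsWithStats(m);i=1+np.argmax(s[1:,4]);m=l==i
    rows=np.arange(140,260);L=np.array([np.flatnonzero(m[r]).min() for r in rows]);Rr=np.array([np.flatnonzero(m[r]).max() for r in rows])
    def fit(r,v):
        for _ in range(4):
            p=np.polyfit(r,v,1);e=abs(np.polyval(p,r)-v);g=e<=max(1.5,np.median(e)*2);r,v=r[g],v[g]
        return p,len(r)
    pl,nl=fit(rows,L);pr,nr=fit(rows,Rr)
    cols=np.arange(int(np.polyval(pl,135))+15,int(np.polyval(pr,135))-15);F=np.array([np.flatnonzero(m[:,q]).min() for q in cols]);pf,nf=fit(cols,F)
    print(n,pl,nl,pr,nr,pf,nf)
    W=lambda p,r,z:plane(c,(np.polyval(p,r),r),z)[:2]
    a,b,d,e=W(pl,145,12),W(pl,255,12),W(pr,145,12),W(pr,255,12)
    hd=[np.arctan2(*(v)[::-1]) for v in(b-a,e-d)];H=np.mean(hd);u=np.array([np.cos(H),np.sin(H)]);w=np.array([-u[1],u[0]])
    f=np.mean([plane(c,(q,np.polyval(pf,q)),12)[:2]@u for q in(cols[0],cols[-1])])
    ym=(a@w+d@w+b@w+e@w)/4;print('heading',hd,'width',(d-a)@w,(e-b)@w,'centre from base',(f+115)*u+ym*w)
    for nm,z,xl in(('near',42,-69),('far',32,67)):
        pass
    # profile along centre line
    g=cv2.cvtColor(im,cv2.COLOR_BGR2GRAY);C=(f+115)*u+ym*w;sv[n]=(c,C,u,w,g)
    for off in(-10,0,10):
        pr_=[int(np.median(g[int(round(p[1]))-0,int(round(p[0]))-2:int(round(p[0]))+3])) for x in range(-90,84,2) for p in[proj(c,[*(C+x*u+off*w),32])]]
        print(off,list(zip(range(-90,84,2),pr_))[0:18],list(zip(range(-90,84,2),pr_))[-16:])
    # cross profile at x=0, z=32
    print('cross',[(y,int(g[int(round(p[1])),int(round(p[0]))])) for y in range(-36,37,2) for p in[proj(c,[*(C+20*u+y*w),32])]])
E
```

```text
j1 [  0.09 199.75] 120 [  0.02 333.71] 120 [ -0.03 134.59] 94
heading [np.float64(-0.2741715265605499), np.float64(-0.2708703615572916)] width 108.25346637998032 108.58909415610906 centre from base [ 452.73 -305.54]
-10 [(-90, 159), (-88, 137), (-86, 137), (-84, 136), (-82, 134), (-80, 132), (-78, 35), (-76, 78), (-74, 92), (-72, 92), (-70, 90), (-68, 142), (-66, 216), (-64, 211), (-62, 210), (-60, 255), (-58, 255), (-56, 255)] [(52, 214), (54, 230), (56, 255), (58, 255), (60, 255), (62, 255), (64, 255), (66, 255), (68, 38), (70, 45), (72, 36), (74, 144), (76, 151), (78, 150), (80, 150), (82, 145)]
0 [(-90, 137), (-88, 137), (-86, 138), (-84, 137), (-82, 137), (-80, 130), (-78, 41), (-76, 89), (-74, 92), (-72, 92), (-70, 90), (-68, 104), (-66, 220), (-64, 216), (-62, 216), (-60, 215), (-58, 245), (-56, 255)] [(52, 218), (54, 217), (56, 217), (58, 238), (60, 255), (62, 254), (64, 255), (66, 231), (68, 37), (70, 45), (72, 43), (74, 93), (76, 154), (78, 151), (80, 151), (82, 138)]
10 [(-90, 138), (-88, 137), (-86, 136), (-84, 137), (-82, 137), (-80, 126), (-78, 36), (-76, 66), (-74, 92)
[... 1802 characters left out ...]
(-72, 74), (-70, 72), (-68, 95), (-66, 169), (-64, 170), (-62, 168), (-60, 168), (-58, 169), (-56, 166)] [(52, 250), (54, 250), (56, 249), (58, 250), (60, 249), (62, 249), (64, 253), (66, 190), (68, 31), (70, 36), (72, 35), (74, 78), (76, 132), (78, 128), (80, 129), (82, 119)]
cross [(-36, 127), (-34, 126), (-32, 125), (-30, 121), (-28, 124), (-26, 118), (-24, 117), (-22, 183), (-20, 190), (-18, 182), (-16, 188), (-14, 185), (-12, 189), (-10, 188), (-8, 193), (-6, 252), (-4, 247), (-2, 251), (0, 252), (2, 251), (4, 249), (6, 252), (8, 252), (10, 250), (12, 218), (14, 209), (16, 198), (18, 178), (20, 180), (22, 200), (24, 210), (26, 214), (28, 214), (30, 214), (32, 217), (34, 214), (36, 215)]
```

The jig fit is excellent. Both views give centre (452.7,-305.7) and heading -0.272, and the bed ends at ±67 and ±23 agree at z=32. Now I'll go back to the plate.

```bash
python3 -c "
from h import *
go([512,-89,100],np.pi-.148)"
```

```text
tcp [ 402.52 -317.46  207.68] tool x,y,z [[-0.956, 0.295, 0.002], [0.295, 0.956, 0.004], [-0.001, 0.005, -1.0]] f [0.12 0.71 1.14] w 87.60144517241582 0.0 t 10.6333
shift [-37.52 250.12 108.65]
turn [ 0.   -0.   -0.15]
```

```bash
python3 -m pendant '{"grip":[1,1,1,1,1,1,1,1,1,1,1,1],"linear":[[-4.7,31,0],[-4.7,31.4,9],[-4.7,31.4,16],[-4.7,31.4,16],[-4.7,31.4,16],[-4.7,31.4,16],[-4.7,31.4,16],[-4.7,31,16],[0,0,4],[0,0,0],[0,0,0],[0,0,0]],"angular":[[0,0,0],[0,0,0],[0,0,0],[0,0,0],[0,0,0],[0,0,0],[0,0,0],[0,0,0],[0,0,-0.075],[0,0,-0.075],[0,0,0],[0,0,0]]}'
python3 -c "
from h import *
go([512,-89,5.5],np.pi-.148)"
```

```text
t: 11.63
ee_pos: [512.0, -89.5, 99.9]
orientation: [-0.237, -3.132, -0.006]
ft_force: [-0.0, -0.2, 0.1]
width: 87.7
grasp_force: 0.0
tcp [512.04 -89.53  99.92] tool x,y,z [[-0.989, 0.151, 0.001], [0.151, 0.989, 0.004], [-0.0, 0.004, -1.0]] f [-0.05 -0.18  0.12] w 87.66861410969528 0.0 t 11.6333
shift [ 0.03  0.18 94.42]
turn [ 0. -0. -0.]
```

```bash
python3 -m pendant '{"grip":[1,1,1,1,1,-1,-1,-1,-1,-1,-1],"linear":[[0,0,30],[0,0,30],[0,0,22],[0,0,12],[0,0,0],[0,0,0],[0,0,0],[0,0,0],[0,0,0],[0,0,0],[0,0,0]],"angular":[[0,0,0],[0,0,0],[0,0,0],[0,0,0],[0,0,0],[0,0,0],[0,0,0],[0,0,0],[0,0,0],[0,0,0],[0,0,0]]}'
```

```text
t: 12.55
ee_pos: [512.7, -90.5, 6.7]
orientation: [0.237, 3.132, 0.006]
ft_force: [-1.3, 1.3, 7.1]
width: 59.5
grasp_force: 30.0
```

Gripped at 59.5 mm. I'll lift, then check where the plate sits in the hand.

```bash
python3 -m pendant '{"grip":[-1,-1,-1,-1,-1,-1,-1],"linear":[[0,0,-10],[0,0,-25],[0,0,-35],[0,0,-35],[0,0,-10],[0,0,0],[0,0,0]],"angular":[[0,0,0],[0,0,0],[0,0,0],[0,0,0],[0,0,0],[0,0,0],[0,0,0]]}'
python3 - <<'E'
from m import *
shot('g1');o=ctrl.get_obs();z=o['ee_pos'][2]+10.3
R=Ro.from_rotvec(o['orientation']).as_matrix()
c,q=quad('g1',(200,0),(440,300))
for p in q:print(p,R.T@(plane(c,p,z)-o['ee_pos']))
go([452.7,-305.7,120],np.pi-.272)
E
```

```text
t: 13.13
ee_pos: [512.0, -90.9, 121.0]
orientation: [0.237, 3.132, 0.005]
ft_force: [0.5, 0.3, -2.2]
width: 59.5
grasp_force: 30.0
g1 20347.5 [[394, 142], [387, 299], [243, 299], [236, 143]]
[394 142] [ 64.66  30.03 -10.05]
[387 299] [  1.07  30.39 -10.19]
[243 299] [  1.14 -29.38 -10.4 ]
[236 143] [ 64.28 -29.04 -10.26]
tcp [511.15 -90.71 119.96] tool x,y,z [[-0.989, 0.15, 0.002], [0.15, 0.989, 0.004], [-0.002, 0.004, -1.0]] f [ 0.18 -0.2  -2.39] w 59.50348483552238 29.99637722969055 t 13.1833
shift [  25.46 -221.34   -0.78]
turn [ 0.   -0.    0.12]
```

The plate sits centred in the hand to within 1 mm. Carrying it over the jig.

```bash
python3 -m pendant '{"grip":[-1,-1,-1,-1,-1,-1,-1,-1,-1,-1,-1,-1],"linear":[[2.5,-21.3,0],[3.2,-28,0],[3.6,-31,0],[3.6,-31,0],[3.6,-31,0],[3.6,-31,0],[3.2,-28,0],[2.2,-20,0],[0,0,0],[0,0,0],[0,0,0],[0,0,0]],"angular":[[0,0,0],[0,0,0],[0,0,0],[0,0,0],[0,0,0],[0,0,0],[0,0,0],[0,0,0],[0,0,0.06],[0,0,0.06],[0,0,0],[0,0,0]]}'
python3 -c "
from h import *
go([452.7,-305.7,36],np.pi-.272)"
```

```text
t: 14.18
ee_pos: [452.6, -305.2, 118.3]
orientation: [-0.421, -3.11, -0.008]
ft_force: [-0.4, -0.0, -2.6]
width: 59.6
grasp_force: 30.0
tcp [ 452.59 -305.18  118.26] tool x,y,z [[-0.964, 0.266, 0.004], [0.266, 0.964, 0.005], [-0.003, 0.006, -1.0]] f [-0.38 -0.02 -2.64] w 59.591124764386116 29.996728599071503 t 14.1833
shift [-0.6  -0.86 82.26]
turn [ 0. -0.  0.]
```

```bash
python3 -m pendant '{"grip":[-1,-1,-1,-1,-1,-1,-1],"linear":[[-0.6,-0.9,25],[0,0,25],[0,0,15],[0,0,8],[0,0,0],[0,0,0],[0,0,0]],"angular":[[0,0,0],[0,0,0],[0,0,0],[0,0,0],[0,0,0],[0,0,0],[0,0,0]]}'
python3 -m pendant '{"grip":[-1,-1,-1,-1],"linear":[[0,0,4],[0,0,3],[0,0,0],[0,0,0]],"angular":[[0,0,0],[0,0,0],[0,0,0],[0,0,0]]}'
```

```text
t: 14.77
ee_pos: [454.6, -306.9, 47.9]
orientation: [0.423, 3.112, 0.005]
ft_force: [-0.1, 0.5, -3.0]
width: 59.5
grasp_force: 30.0
t: 15.1
ee_pos: [454.0, -306.6, 40.4]
orientation: [-0.424, -3.113, -0.005]
ft_force: [0.0, -0.2, -3.1]
width: 59.7
grasp_force: 30.0
```

```bash
python3 -m pendant '{"grip":[-1,-1,-1,-1],"linear":[[1,0.5,2],[0,0,1.5],[0,0,0],[0,0,0]],"angular":[[0,0,0],[0,0,0],[0,0,0],[0,0,0]]}'
python3 -m pendant '{"grip":[-1,-1,-1],"linear":[[0,0,1.5],[0,0,0],[0,0,0]],"angular":[[0,0,0],[0,0,0],[0,0,0]]}'
```

```text
t: 15.43
ee_pos: [453.1, -305.8, 36.6]
orientation: [-0.424, -3.112, -0.006]
ft_force: [0.2, 0.0, -2.2]
width: 59.6
grasp_force: 30.0
t: 15.68
ee_pos: [453.4, -306.0, 35.8]
orientation: [-0.424, -3.113, -0.005]
ft_force: [-1.4, 1.2, 5.4]
width: 59.8
grasp_force: 30.0
```

Contact came at 35.8, as predicted for a seated plate. Release, rise and check.

```bash
python3 -m pendant '{"grip":[0.8,1,1,1,1,1,1,1,1,1,1],"linear":[[0,0,0],[0,0,0],[0,0,0],[0,0,0],[0,0,-10],[0,0,-30],[0,0,-40],[0,0,-40],[0,0,-30],[0,0,0],[0,0,0]],"angular":[[0,0,0],[0,0,0],[0,0,0],[0,0,0],[0,0,0],[0,0,0],[0,0,0],[0,0,0],[0,0,0],[0,0,0],[0,0,0]]}'
python3 - <<'E'
from m import *
im,c=shot('p1');C=np.array([452.7,-305.7]);u=np.array([np.cos(-.272),np.sin(-.272)]);w=np.array([-u[1],u[0]])
for a,b in((65,30),(65,-30),(-65,30),(-65,-30)):
    p=proj(c,[*(C+a*u+b*w),46]);cv2.circle(im,tuple(int(round(v)) for v in p),3,(0,0,255),1)
o=ctrl.get_obs();T=ctrl.get_image('scene')[:,:,::-1]
cv2.imwrite('pics/p1c.png',np.hstack([cv2.resize(im[80:400,160:480],(400,400)),cv2.resize(T[200:360,20:180],(400,400))]))
print(o['ee_pos'],o['t'])
E
```

```text
t: 16.6
ee_pos: [454.3, -307.1, 187.7]
orientation: [0.423, 3.109, 0.002]
ft_force: [0.1, 0.2, -0.9]
width: 87.8
grasp_force: 0.0
[ 453.22 -306.35  185.93] 16.65
```

View pics/p1c.png

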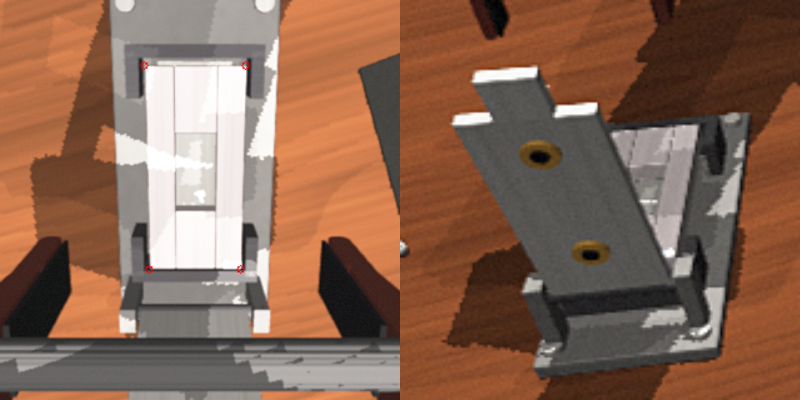

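The plate is seated: all four predicted corners (red) lie on the plate's corners inside the stops. The cover is leaning back. With the fingers shut I'll go up and over, behind the cover.

```bash
python3 -m pendant '{"grip":[-1,-1,-1,-1,-1,-1,-1,-1,-1,-1,-1,-1],"linear":[[0,0,-30],[0,0,-35],[0,0,-35],[0,0,0],[-20,0,0],[-30,0,0],[-30,0,0],[-30,0,0],[-30,0,0],[-28,0,0],[0,0,0],[0,0,0]],"angular":[[0,0,0],[0,0,0],[0,0,0],[0,0,0],[0,0,0],[0,0,0],[0,0,0],[0,0,0],[0,0,0],[0,0,0],[0,0,0],[0,0,0]]}'
cat > cv.py <<'E'
from h import *
u=np.array([np.cos(-.272),np.sin(-.272)]);w=np.array([-u[1],u[0]]);H=np.array([452.7,-305.7])+94*u
o=ctrl.get_obs();d=o['ee_pos'][:2]-H;print('S',d@u,'lat',d@w,'Z',o['ee_pos'][2],'f',o['ft_force'],o['width'],'f_u',o['ft_force'][:2]@u)
E
python3 cv.py
```

```text
t: 17.7
ee_pos: [615.0, -351.1, 281.5]
orientation: [-0.422, -3.108, -0.008]
ft_force: [-0.4, -1.0, -0.1]
width: 11.5
grasp_force: 0.0
S 74.53571199601161 lat -0.17634614025427098 Z 281.49364328923235 f [-0.44 -0.97 -0.06] 11.47556974200049 f_u -0.1611732732538732
```

```bash
python3 -m pendant '{"grip":[-1,-1,-1,-1,-1],"linear":[[0,0,20],[0,0,25],[0,0,20],[0,0,0],[0,0,0]],"angular":[[0,0,0],[0,0,0],[0,0,0],[0,0,0],[0,0,0]]}'
python3 -m pendant '{"grip":[-1,-1,-1,-1,-1,-1],"linear":[[10,0,0],[10,0,0],[10,0,0],[10,0,0],[10,0,0],[0,0,0]],"angular":[[0,0,0],[0,0,0],[0,0,0],[0,0,0],[0,0,0],[0,0,0]]}'
python3 cv.py
python3 -c "
from math import *
p=None
for k in range(22):
    t=1.5-k*1.5/21;S=-172*cos(t)+4*sin(t)+10;Z=52+172*sin(t)+4*cos(t)
    if p:print(round(t,2),round(S,1),round(Z,1),'step',round(p[0]-S,1),round(p[1]-Z,1))
    p=(S,Z)"
```

```text
t: 18.12
ee_pos: [613.2, -350.7, 218.3]
orientation: [-0.424, -3.108, -0.008]
ft_force: [0.2, -0.0, 0.8]
width: 0.8
grasp_force: 0.0
t: 18.62
ee_pos: [565.2, -337.7, 221.2]
orientation: [-0.425, -3.113, -0.005]
ft_force: [0.9, -0.1, -0.3]
width: 0.5
grasp_force: 0.0
S 22.983988291683797 lat -0.6276316547867165 Z 221.1738832113266 f [ 0.87 -0.14 -0.29] 0.45200236119108034 f_u 0.8745864114556491
1.43 -10.4 222.8 step 12.2 1.0
1.36 -22.6 220.9 step 12.1 1.9
1.29 -34.5 218.2 step 12.0 2.8
1.21 -46.3 214.6 step 11.7 3.6
1.14 -57.7 210.1 step 11.5 4.4
1.07 -68.9 204.9 step 11.1 5.2
1.0 -79.6 198.9 step 10.7 6.0
0.93 -89.8 192.1 step 10.3 6.8
0.86 -99.6 184.6 step 9.7 7.5
0.79 -108.8 176.5 step 9.2 8.2
0.71 -117.3 167.7 step 8.6 8.8
0.64 -125.3 158.3 step 7.9 9.4
0.57 -132.5 148.4 step 7.2 9.9
0.5 -139.0 138.0 step 6.5 10.4
0.43 -144.8 127.1 step 5.8 10.9
0.36 -149.7 115.9 step 5.0 11.2
0.29 -153.9 104.3 step 4.2 11.6
0.21 -157.2 92.5 step 3.3 11.8
0.14 -159.7 80.4 step 2.5 12.0
0.07 -161.3 68.3 step 1.6 12.2
0.0 -162.0 56.0 step 0.7 12.3
```

```bash
python3 -m pendant '{"grip":[-1,-1,-1],"linear":[[11,0,0],[11,0,0],[11,0,-1]],"angular":[[0,0,0],[0,0,0],[0,0,0]]}'; python3 cv.py
python3 - <<'E'
from h import *
S=cam('scene');im=ctrl.get_image('scene')[:,:,::-1];cv2.imwrite('pics/s3.png',im)
a=cv2.imread('pics/scene0.png');d=cv2.absdiff(a,im).max(2)>40
# bright top edge of the tab: before it was at (65,235)
for n,i in(('before',a),('now',im)):
    h=cv2.cvtColor(i,cv2.COLOR_BGR2HSV);print(n,[(r,int(i[r,x].mean())) for x in(52,) for r in range(215,300,5)], i[232:262:6,50:76:4].mean(2).astype(int).tolist())
E
```

```text
t: 18.87
ee_pos: [534.8, -329.2, 221.1]
orientation: [0.424, 3.113, 0.005]
ft_force: [2.3, -1.2, -1.7]
width: 0.4
grasp_force: 1.2
S -8.58498165578955 lat -0.5461310678779019 Z 221.1417107798207 f [ 2.33 -1.23 -1.66] 0.41867692809537244 f_u 2.573848512887527
before [(215, 89), (220, 93), (225, 93), (230, 244), (235, 80), (240, 90), (245, 255), (250, 72), (255, 81), (260, 86), (265, 78), (270, 88), (275, 78), (280, 85), (285, 83), (290, 82), (295, 77)] [[255, 216, 121, 110, 88, 69, 67], [86, 80, 81, 78, 85, 82, 87], [60, 76, 80, 85, 83, 79, 86], [78, 66, 81, 80, 83, 78, 75], [77, 78, 84, 77, 79, 81, 92]]
now [(215, 86), (220, 94), (225, 116), (230, 99), (235, 95), (240, 88), (245, 88), (250, 80), (255, 86), (260, 89), (265, 86), (270, 87), (275, 82), (280, 84), (285, 75), (290, 76), (295, 70)] [[97, 102, 102, 96, 102, 100, 105], [84, 98, 103, 100, 104, 108, 101], [93, 91, 102, 100, 102, 104, 97], [81, 82, 101, 112, 92, 110, 106], [82, 81, 84, 102, 105, 104, 106]]
```

The cover is moving: its bright edge has gone from (52,230) and I read a push of 2.6 N. Following the arc.

```bash
python3 -m pendant '{"grip":[-1,-1,-1,-1,-1,-1,-1,-1,-1,-1],"linear":[[12.2,0,0],[12,0,2],[12,0,3.6],[11.5,0,4.4],[11.1,0,5.2],[10.7,0,6],[10.3,0,6.8],[9.7,0,7.5],[9.2,0,8.2],[8.6,0,8.8]],"angular":[[0,0,0],[0,0,0],[0,0,0],[0,0,0],[0,0,0],[0,0,0],[0,0,0],[0,0,0],[0,0,0],[0,0,0]]}'; python3 cv.py
```

```text
t: 19.75
ee_pos: [431.1, -300.2, 168.6]
orientation: [-0.424, -3.112, -0.005]
ft_force: [0.4, 0.2, 1.5]
width: 0.4
grasp_force: 0.8
S -116.28871772477811 lat -0.5181036610659113 Z 168.55069190310226 f [0.36 0.18 1.47] 0.44051420183334766 f_u 0.30251608444185246
```

```bash
python3 -m pendant '{"grip":[-1,-1,-1,-1,-1,-1,-1,-1,-1,-1],"linear":[[8,0,9.4],[7.2,0,9.9],[6.5,0,10.4],[5.8,0,10.9],[5,0,11.2],[4.2,0,11.6],[3.3,0,11.8],[2.5,0,12],[1.6,0,12],[0,0,0]],"angular":[[0,0,0],[0,0,0],[0,0,0],[0,0,0],[0,0,0],[0,0,0],[0,0,0],[0,0,0],[0,0,0],[0,0,0]]}'; python3 cv.py
python3 -m pendant '{"grip":[-1,-1,-1,-1],"linear":[[0.5,0,6],[0,0,3.5],[0,0,0],[0,0,0]],"angular":[[0,0,0],[0,0,0],[0,0,0],[0,0,0]]}'; python3 cv.py
```

```text
t: 20.58
ee_pos: [387.4, -287.0, 67.6]
orientation: [-0.424, -3.108, -0.009]
ft_force: [-1.0, -0.1, 0.1]
width: 0.4
grasp_force: 0.0
S -161.9523805151511 lat 0.4796694139356532 Z 67.64311542199474 f [-0.98 -0.11  0.14] 0.39035986191869976 f_u -0.9164173348853363
t: 20.92
ee_pos: [389.0, -288.1, 60.2]
orientation: [-0.424, -3.113, -0.005]
ft_force: [0.3, -0.5, -0.4]
width: 0.1
grasp_force: 0.0
S -160.1031887944828 lat -0.18825072128004905 Z 60.22862007529748 f [ 0.35 -0.5  -0.42] 0.14685061520284637 f_u 0.46731695223160985
```

```bash
python3 -m pendant '{"grip":[-1,-1,-1],"linear":[[0,0,2],[0,0,2],[0,0,0]],"angular":[[0,0,0],[0,0,0],[0,0,0]]}'; python3 -m pendant '{"grip":[-1,-1,-1],"linear":[[0,0,1.5],[0,0,0],[0,0,0]],"angular":[[0,0,0],[0,0,0],[0,0,0]]}'
```

```text
t: 21.17
ee_pos: [389.2, -288.3, 56.3]
orientation: [0.424, 3.112, 0.005]
ft_force: [-0.5, 0.1, 2.5]
width: 0.4
grasp_force: 0.9
t: 21.42
ee_pos: [389.2, -288.3, 56.1]
orientation: [0.424, 3.112, 0.005]
ft_force: [-3.8, 3.3, 20.1]
width: 0.6
grasp_force: 10.1
```

The cover is hard against its stop at z=56.1, which is the shut height. Retreat and check with the last picture.

```bash
python3 -m pendant '{"grip":[-1,-1,-1,-1,-1,-1,-1,-1],"linear":[[0,0,-8],[0,0,-25],[0,0,-35],[0,0,-35],[0,0,-35],[0,0,-20],[0,0,0],[0,0,0]],"angular":[[0,0,0],[0,0,0],[0,0,0],[0,0,0],[0,0,0],[0,0,0],[0,0,0],[0,0,0]]}'
python3 -c "
from h import *
im=ctrl.get_image('scene')[:,:,::-1];t=ctrl.get_image('top')[:,:,::-1]
cv2.imwrite('pics/end.png',np.hstack([cv2.resize(im[140:460,0:320],(400,400)),cv2.resize(t[60:380,320:640],(400,400))]))"
```

```text
t: 22.08
ee_pos: [389.2, -288.9, 213.6]
orientation: [0.424, 3.111, 0.003]
ft_force: [0.5, 0.6, -0.7]
width: 0.2
grasp_force: 0.0
```

View pics/end.png

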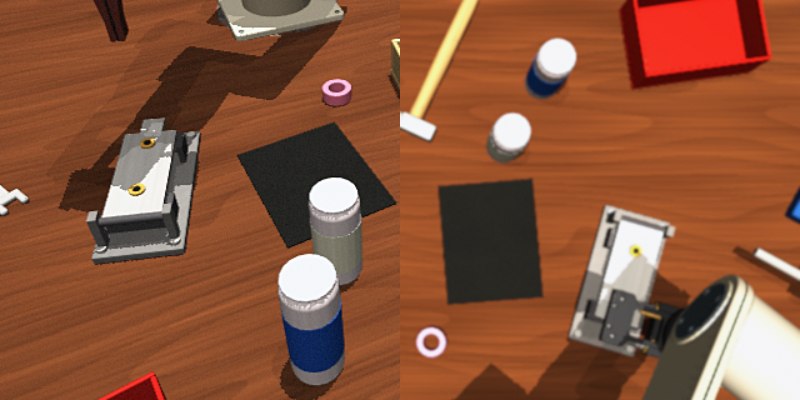

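The cover lies level over the bed at (140,170) in the left half, both cans are standing, and the arm is clear. Handing in.

```bash
python3 -c "
from workcell import ctrl
print(ctrl.close_job())"
```

```text
the job is handed in; nothing more can be done
None
```

I laid the plate on the mat, then seated it between the jig's stops and swung the cover fully shut over it; both cans are still standing, the arm is clear, and I handed the job in at about 22 s (the result wasn't reported back).

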